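Clear the canister and hold its lid half open

ROBOT

A 6-joint arm with a two-finger parallel gripper is mounted at the origin on the work surface. World frame = base frame: x ahead of the robot, y to its left, z up, the work surface at z = 0. Lengths are in m, angles in rad, forces in N, time in s.
With the tool pointing down it reaches from about 0.2 to 0.875 m from the base axis. Payload 3.4 kg.
Tool frame: the origin (TCP) lies between the finger pads; the fingertips stand 25 mm ahead of it and the grasp point (between the pads) lies 6 mm ahead of it (r.nose_length is the z of the fingertips in the tool frame, in m); z points along the fingers, x is the direction in which the jaws open and shut, and the axes are right-handed (so a half turn about z gives the same grasp; the last joint's range is limited). The gripper opens to 94 mm and grips with 3 to 60 N. Pads are 16 mm wide; open, the fingers measure 119 mm over their backs; the gripper's body (75 mm by 177 mm) begins 78 mm behind the grasp point.
Start: joints at [1.121, 0.276, 1.505, -0, 1.361, -0.121], TCP at [0.186, 0.544, 0.23] pointing down, gripper open.
Joint ranges: [-2.89, 2.89], [-0.75, 2.08], [0.22, 2.7], [-1.18, 4.32], [0.11, 2.71], [-2.7, 2.7]. Speed limits (rad/s): [2.57, 2.57, 3.14, 3.14, 3.14, 3.14].

INTERFACE

Orientations are given as a unit quaternion [w, x, y, z].
In Python, from plant import r, gripper_to, inverse_kinematics, vision, models, telemetry gives the robot as it stands. Calls block until the motion is done:
- r.move_to(position, orientation): joint-space move of the TCP to a pose.
- r.move_l(position, rot=None, vel=0.15, guard=None): straight line of the TCP; rot=None keeps the orientation; vel is the mean speed in m/s. With guard (N) it stops when the force on the tool has changed by that much, and returns True; else False.
- r.movej(angles): joint-space move.
- gripper_to(opening, f_grip=None): finger opening in m; f_grip is the grip in N (None keeps the last); returns when the fingers have stopped.
- r.hold(seconds).
- inverse_kinematics(position, orientation): joint angles nearest the present ones, or None.
- vision.snapshot(name): name is "side" or "top" or "wrist"; returns the picture (420x560x3 uint8, red, green, blue); there is no depth.
- vision.get_calibration(name): a dict with "fx", "fy", "cx", "cy" (pixels), "position" and "orientation" of the camera in the world. Camera axes: x right, y down, z forward; pixel columns grow to the right and rows downward; lengths in m; the calibration is good to about 2 mm. A picture is of the moment at which its call begins: read the wrist's pose just before it. get_calibration takes no time and is no camera call; for the wrist camera it gives the pose at the moment of the call.
A pose or a line that the arm cannot do raises r.PlanningError and nothing moves.
- r.sign_off(): hands the job in, once; it reports no verdict.
Trained networks look in the newest picture that a camera, given by its name, has taken for a name from the list of things; names that differ only in an ending like _2 or _b are one class to them, and where a whole thing is asked for, a point or a joint stands for the part that bears it (a point fixed in the world has none). Each returns a list of dicts, best first, with "score" (0 to 1); they miss things now and then, are a little off and sometimes report something else, mostly with a low value. They report only what shows in the picture. A call takes as long as a camera call. They do not tell look-alikes from the thing itself.
- models.boxes_of(thing, camera): "at" ([x, y, z] in m, in world coordinates, good to about 4 mm: the middle of the surface that is visible of it).
- models.regions_of(thing, camera): "pixels" (420x560 bool, what is visible of it).
- models.mark_of(thing, camera): "at" ([x, y, z] in m, in world coordinates, good to about 4 mm: a listed point, or the origin of a listed thing).
Readings, each from a call of its own:
- telemetry.current_t(): time.
- telemetry.current_joints(): joint angles.
- telemetry.current_dq(): joint speeds.
- telemetry.current_joint_efforts(): joint torques, N m.
- telemetry.current_ee_pos(): TCP position.
- telemetry.current_tool_rot(): TCP orientation.
- telemetry.current_wrist_force(): force on the tool from outside, world axes, zero at the start.
- telemetry.current_torque(): the same for the moment, N m.
- telemetry.current_opening(): finger opening in m.
Only numpy, scipy, OpenCV 4.12 (cv2) and the standard library are available. Lean on these libraries where they do the work, as an engineer would, in place of code of your own. Each camera call takes 0.05 s, during which the arm holds its last target. There are 200 camera calls.

TASK

I want to refill the coffee canister, but a tin is lying on its lid. Take that tin off and set it down, without dropping it, squarely in the groove on top of the two tins in the wooden tray, so that the three make a pyramid with their ends in line; then lift the canister's lid with the gripper to 45 degrees and finish while still holding it there, because it falls shut when let go. Leave the other things on the counter where they are.

Things in the scene. Friction and masses are not known exactly. Their poses are not given: they have to be found in the camera images.
- canister: rectangular steel canister fixed to the counter, 180 (x) by 120 (y) by 100 mm high without its lid; origin at the centre of its underside, z up; its x axis points from the knob side to the hinge side. The steel lid lies on top, 6 mm thick, its upper face 106 mm above the counter, and is hinged along the upper +x edge. Two low ribs on the lid (4 mm high, along y, 29 mm apart inside, centred 22 mm to the +x side of the canister's centre) keep the tin from rolling
- lid (a joint): angle of the canister's lid in rad: 0 is shut, grows as the knob edge rises, 45 degrees is 0.785, stop at 1.75. The lid (0.22 kg) with its light closing spring falls shut when let go; holding it at 45 degrees takes about 2 N at the knob
- lid_hinge (a point): point on the lid's hinge axis, halfway along it, at the canister's +x edge, 100 mm above the counter; the axis runs along the canister's y
- lid_knob (a point): centre of the lid's knob, a fixed black ball 28 mm in diameter on a 10 mm stem; when shut it lies 162 mm from the hinge axis towards the canister's -x side (72 mm from the canister's centre) and 34 mm above the lid's upper face, 140 mm above the counter; its centre line is at the canister's y = 0. It moves with the lid; a pinch along the canister's y axis lets the ball turn between the fingers as the lid rises
- tin: the tin on the canister's lid: a plain aluminium tin, a closed cylinder 52 mm in diameter and 80 mm long, lying on its side, about 0.1 to 0.2 kg, smooth; origin at its middle, on its axis; its y axis is the cylinder's axis, x and z turn as it rolls. At the start it lies across the lid, its axis along the canister's y, its middle 132 mm above the counter
- tray: low wooden tray fixed to the counter, 118 (x) by 102 mm (y); floor 4 mm thick, side walls across x 24 mm high, end walls across y 14 mm high; origin at the centre of its underside, z up; the two tins lie in it side by side, axes along the tray's y axis. A tin saddled on the two has its middle over the tray's origin, about 75 mm above the counter
- base_tin_a: lower tin in the tray, on its -x side: a plain aluminium tin, a closed cylinder 52 mm in diameter and 80 mm long, lying on its side, about 0.1 to 0.2 kg, smooth; origin at its middle, on its axis; its y axis is the cylinder's axis, x and z turn as it rolls; its middle is 30 mm above the counter
- base_tin_b: lower tin in the tray, on its +x side: a plain aluminium tin, a closed cylinder 52 mm in diameter and 80 mm long, lying on its side, about 0.1 to 0.2 kg, smooth; origin at its middle, on its axis; its y axis is the cylinder's axis, x and z turn as it rolls; its middle is 30 mm above the counter
- cup_a: bystander: white ceramic cup, 68 mm across, 58 mm high, between canister and tray; origin under its centre
- cup_b: bystander: white ceramic cup, 68 mm across, 58 mm high, at the back; origin under its centre
- saucer: bystander: glass saucer, 100 mm across, 14 mm high; origin under its centre
- jug: bystander: steel milk jug with a handle, 80 mm across, 95 mm high; origin under its centre
- sugar_jar: bystander: closed glass sugar jar, 68 mm across, 100 mm high; origin under its centre
- tamper: bystander: steel coffee tamper, 56 mm across, 82 mm high; origin under its centre
Mind the look-alikes: they are no part of the job. What is shaped like the canister but orange is not meant. Leave any orange look-alike of the base_tin_b alone.

How it is judged:
By the outcome, as a careful person would: the job done as asked, in the order asked, and still so for the second after the job is handed in, while the arm keeps its last pose, push and grip.
It also fails if it takes over 59 s, if anything falls off the work surface, if the arm or the gripper's body presses on something with over 40 N, if the wrist force passes 120 N, or if a joint passes its speed limit or range.

## Working session

There is one attempt and no reset: what is moved stays moved. The work goes in short steps, each a Python script; the robot and the scene stay as the last script left them, time stands still between calls to the robot, and variables do not carry over. Pictures are saved under pics/ and viewed, about 8 in all and at most 12, crops included, and the job is handed in when it is done.

```bash
mkdir -p pics; ls
python3 - <<'E'
from plant import r, vision, models, telemetry
import cv2, numpy as np
for c in("top","side"):
    im=vision.snapshot(c); cv2.imwrite(f"pics/{c}0.png",im[:,:,::-1])
    k=vision.get_calibration(c); print(c,{a:np.round(b,3).tolist() for a,b in k.items()})
    for n in("canister","lid_hinge","lid_knob","tin","tray","base_tin_a","cup_a","jug","sugar_jar","tamper","saucer"):
        print(n,[(np.round(d["at"],3).tolist(),round(d["score"],2)) for d in models.mark_of(n,c)])
print(telemetry.current_t())
E
```

```text
pics
top {'fx': 388.78, 'fy': 388.78, 'cx': 275.816, 'cy': 211.755, 'position': [0.322, -0.006, 1.027], 'orientation': [-0.085, 0.744, -0.659, 0.073]}
canister [([0.356, 0.044, 0.0], 0.89), ([0.594, 0.2, 0.002], 0.69)]
lid_hinge [([0.678, 0.225, 0.102], 0.85), ([0.448, 0.047, 0.099], 0.61), ([0.532, 0.436, -0.0], 0.59)]
lid_knob [([0.281, 0.039, 0.141], 0.72), ([0.522, 0.179, 0.138], 0.66), ([0.509, -0.249, 0.029], 0.35)]
tin [([0.617, 0.208, 0.132], 0.55), ([0.594, 0.204, 0.006], 0.49)]
tray [([0.59, 0.2, 0.002], 0.54)]
base_tin_a [([0.558, -0.236, 0.034], 0.89), ([0.694, -0.21, 0.023], 0.84), ([0.511, -0.25, 0.028], 0.71)]
cup_a [([0.704, 0.015, 0.001], 0.78)]
jug [([0.535, 0.437, -0.004], 0.87)]
sugar_jar [([0.705, 0.012, 0.002], 0.72), ([0.515, -0.42, -0.001], 0.63)]
tamper [([0.35, -0.298, 0.005], 0.6), ([0.593, 0.2, 0.002], 0.2)]
saucer [([0.349, 0.325, 0.001], 0.89)]
side {'fx': 511.904, 'fy': 511.904, 'cx': 282.161, 'cy': 210.044, 'position': [0.256, -0.884, 1.042], 'orientation': [-0.38, 0.913, -0.137, 0.058]}
canister [([0.358, 0.045, 0.0], 0.86), ([0.596, 0.198, -0.003], 0.71), ([0.564, -0.24, 0.029], 0.46)]
lid_hinge [([0.442, 0.05, 0.1], 0.9), ([0.532, 0.44, -0.001], 0.7)]
lid_knob [([0.526, 0.18, 0.141], 0.93), ([0.283, 0.037, 0.141], 0.93)]
tin [([0.615, 0.208, 0.135], 0.92), ([0.351, -0.298, 0.0], 0.19)]
tray [([0.534, -0.242, -0.003], 0.6)]
base_tin_a [([0.561, -0.241, 0.029], 0.74), ([0.511, -0.248, 0.028], 0.72), ([0.686, -0.208, 0.027], 0.61), ([0.56, -0.011, -0.001], 0.55)]
cup_a [([0.703, 0.011, -0.001], 0.68), ([0.558, -0.009, 0.001], 0.63)]
jug [([0.533, 0.44, 0.0], 0.72)]
sugar_jar [([0.516, -0.42, -0.001], 0.65)]
tamper [([0.349, -0.297, -0.002], 0.94)]
saucer [([0.35, 0.32, -0.001], 0.9)]
1.2
```

```bash
python3 -c "
import cv2,numpy as np
a=cv2.imread('pics/top0.png');cv2.imwrite('pics/top0v.png',cv2.resize(a,(784,588)))"
```

```text
(no output)
```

View pics/top0v.png

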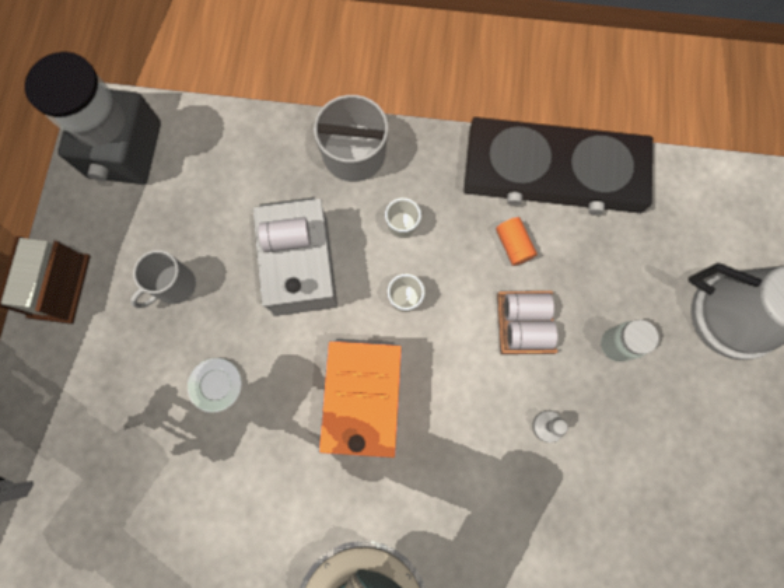

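View pics/side0.png

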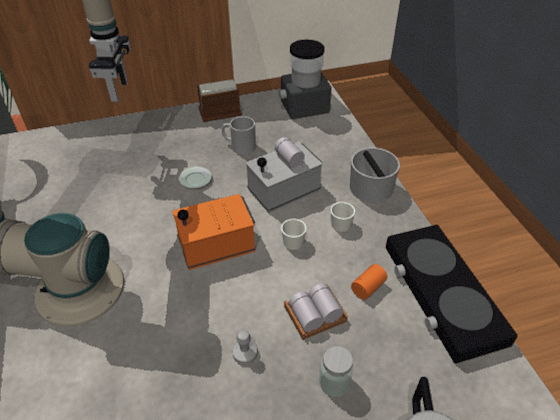

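The top view shows the steel canister with the tin at about (285,235) and its knob at (292,285), and the tray with two tins at (530,320). The orange canister at (360,400) and orange tin at (515,240) are the look-alikes. The side view agrees. Networks put the steel canister at about (0.595,0.200) with yaw about 0.28, and the tray at (0.534,-0.242). I'll grip the tin by its ends and take a closer wrist look first.

```bash
cat > h.py <<'E'
from plant import r, gripper_to, inverse_kinematics, vision, models, telemetry
import cv2, numpy as np
from scipy.spatial.transform import Rotation as R
def quat(M): return R.from_matrix(M).as_quat()[[3,0,1,2]]
def rot(q): return R.from_quat(np.array(q)[[1,2,3,0]]).as_matrix()
def down(yaw):
    """tool down, jaws along the y axis of a thing with this yaw; half turn with the last joint nearest 0"""
    best=None
    for s in(1,-1):
        x=s*np.array([-np.sin(yaw),np.cos(yaw),0]); z=np.array([0,0,-1.])
        q=quat(np.c_[x,np.cross(z,x),z])
        j=inverse_kinematics([0.55,0.1,0.3],q)
        if j is not None and (best is None or abs(j[5])<best[0]): best=(abs(j[5]),q)
    return best[1]
def to_plane(px,cal,z):
    """pixels (n,2) -> world points at height z"""
    px=np.atleast_2d(px).astype(float)
    d=np.c_[(px[:,0]-cal["cx"])/cal["fx"],(px[:,1]-cal["cy"])/cal["fy"],np.ones(len(px))]@rot(cal["orientation"]).T
    p=np.array(cal["position"]); return p+d*((z-p[2])/d[:,2])[:,None]
def look(name,things):
    cal=vision.get_calibration("wrist"); im=vision.snapshot("wrist"); cv2.imwrite(f"pics/{name}.png",im[:,:,::-1])
    np.save(f"pics/{name}_cal.npy",cal,allow_pickle=True)
    for n in things: print(n,[(np.round(d["at"],4).tolist(),round(d["score"],2)) for d in models.mark_of(n,"wrist")])
    return cal
E
python3 - <<'E'
from h import *
q=down(0.28)
r.move_to([0.575,0.195,0.33],q)
cal=look("w1",["canister","lid_knob","lid_hinge","tin"])
for i,d in enumerate(models.regions_of("tin","wrist")[:2]):
    m=d["pixels"]; c=max(cv2.findContours(m.astype(np.uint8),0,2)[0],key=cv2.contourArea)[:,0]
    print(d["score"],cv2.boxPoints(cv2.minAreaRect(c)).tolist())
    w=to_plane(cv2.boxPoints(cv2.minAreaRect(c)),cal,0.132); print(np.round(w,4).tolist())
print(telemetry.current_t(),telemetry.current_joints(),cal["position"])
E
```

```text
canister []
lid_knob [([0.5289, 0.1791, 0.1372], 0.67)]
lid_hinge [([0.6812, 0.2289, 0.0973], 0.67)]
tin [([0.6145, 0.2046, 0.1328], 0.73)]
0.74 [[222.85134887695312, 169.9045867919922], [224.45870971679688, 116.86237335205078], [311.9541320800781, 119.51374816894531], [310.3467712402344, 172.55596923828125]]
[[0.5792, 0.2478, 0.132], [0.6301, 0.2592, 0.132], [0.6515, 0.1764, 0.132], [0.6013, 0.162, 0.132]]
3.425 [2.13298053e-01 2.90098792e-01 1.24399362e+00 5.82170897e-05
 1.60762848e+00 1.50311379e+00] [0.64051495 0.21501949 0.48333823]
```

View pics/w1.png

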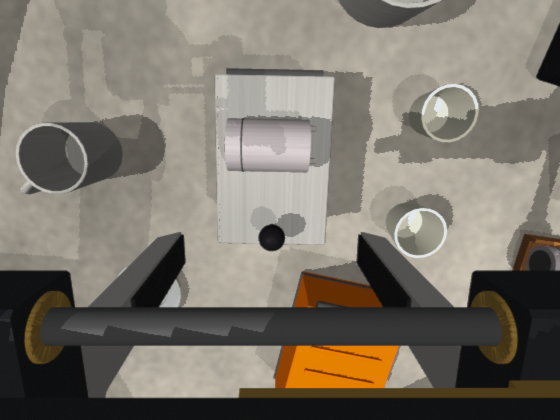

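The wrist view shows the lid's corners at about (219,243), (326,244), (334,78) and (216,75), the knob at (272,238), and the tin spanning columns 224–311. I'll back-project those corners, then grasp.

Run:
```python
from h import *
cal=np.load("pics/w1_cal.npy",allow_pickle=True).item()
w=to_plane([[219,243],[326,244],[334,78],[216,75]],cal,.106); print(np.round(w,4).tolist(),"c",w.mean(0))
for a,b in((0,3),(1,2)): d=w[b]-w[a]; print("yaw",np.arctan2(d[1],d[0]),np.hypot(*d[:2]))
d=w[0]-w[1]; print(np.arctan2(-d[0],d[1]),np.hypot(*d[:2])); d=w[3]-w[2]; print(np.arctan2(-d[0],d[1]),np.hypot(*d[:2]))
print("knob",to_plane([[272,238]],cal,.14)); print("tin ends",to_plane([[224,145],[311,147]],cal,.15), to_plane([[268,119],[266,171]],cal,.132))
```

```text
[[0.4919, 0.2337, 0.106], [0.5249, 0.1158, 0.106], [0.6979, 0.1645, 0.106], [0.6671, 0.2811, 0.106]] c [0.59546183 0.19876271 0.106     ]
yaw 0.26431436160189303 0.1814643004755373
yaw 0.27465604561365325 0.17970394895891195
0.2729344569888617 0.12246529350355836
0.25839156295866506 0.12060445061520322
knob [[0.52597845 0.18055709 0.14      ]]
tin ends [[0.60553611 0.25097184 0.15      ]
 [0.62665836 0.17151938 0.15      ]] [[0.6400023  0.21782264 0.132     ]
 [0.59028779 0.20559496 0.132     ]]
```

Run:
```python
from h import *
q=down(0.268); p=[0.6155,0.210]
gripper_to(0.094)
r.move_l([*p,0.22],q,vel=0.2)
print(r.move_l([*p,0.138],vel=0.07,guard=5))
gripper_to(0.07,f_grip=25); print(telemetry.current_opening(),telemetry.current_ee_pos(),telemetry.current_wrist_force())
r.move_l([*p,0.29],vel=0.12); print(telemetry.current_opening(),telemetry.current_wrist_force())
# look at the tray from above, tray yaw about .2
r.move_to([0.50,-0.24,0.33],down(0.2))
cal=look("w2",["tray","base_tin_a"])
print(telemetry.current_t(),telemetry.current_joints(),telemetry.current_opening())
```

```text
False
0.08010646720079512 [0.61564322 0.21012212 0.1383708 ] [-0.68644211  0.6579948   1.43954619]
0.07985870024902972 [ 0.08664273 -0.82357755 -2.04165699]
tray []
base_tin_a [([0.6935, -0.2101, 0.025], 0.89), ([0.5617, -0.2355, 0.0291], 0.88), ([0.5096, -0.2518, 0.0296], 0.77)]
9.3583 [-5.71365957e-01  2.06277656e-01  1.35870920e+00  2.42708384e-04
  1.57686348e+00  7.97911440e-01] 0.07983976448604821
```

View pics/w2.png

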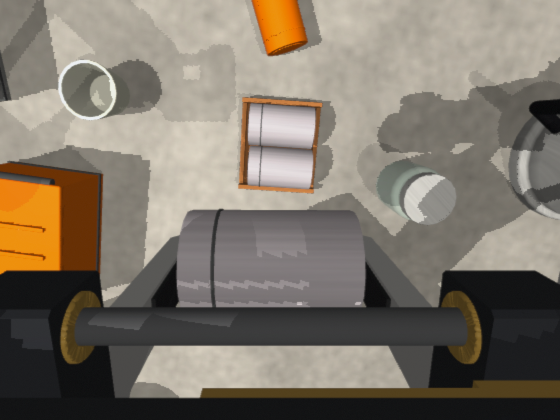

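The tin is held (opening 79.9 mm, about 2 N). The tray is visible at (240–322, 97–192) with both silver tins in it. I'll enlarge it for precise edges.

```bash
python3 -c "
import cv2
a=cv2.imread('pics/w2.png')[85:205,220:340];cv2.imwrite('pics/w2c.png',cv2.resize(a,(600,600),interpolation=cv2.INTER_NEAREST))"
```

```text
(no output)
```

View pics/w2c.png

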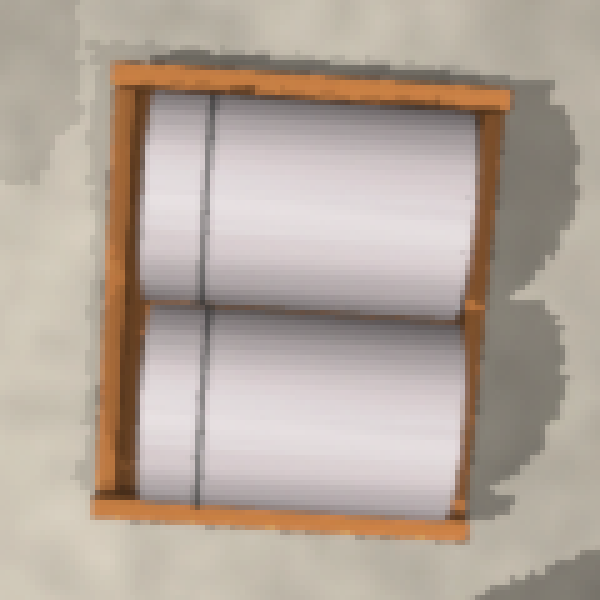

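The crop shows the tray's wall-top corners, both tins' ends and the seam between them. I'll back-project all of these.

Run:
```python
from h import *
cal=np.load("pics/w2_cal.npy",allow_pickle=True).item()
f=lambda P,z: to_plane(np.array(P)/5+[220,85],cal,z)
w=f([[113,64],[510,92],[468,540],[92,517]],.024); print(np.round(w,4).tolist(),"c",w.mean(0))
yw=lambda d:np.arctan2(-d[0],d[1])
for a,b in((0,1),(3,2)): print("yaw ends",yw(w[a]-w[b]),np.linalg.norm(w[a]-w[b]))
for a,b in((0,3),(1,2)): d=w[a]-w[b]; print("yaw side",np.arctan2(d[1],d[0]),np.linalg.norm(d))
for P in([[144,200],[476,212]],[[138,410],[462,415]]):
    e=f(P,.055); print("tin",np.round(e,4).tolist(),np.round(e.mean(0),4),yw(e[0]-e[1]),np.linalg.norm(e[0]-e[1]))
s=f([[142,302],[466,321]],.031); print("seam",s.tolist(),s.mean(0),yw(s[0]-s[1]))
print(cal["position"])
```

```text
[[0.5866, -0.1849, 0.024], [0.6001, -0.2846, 0.024], [0.4852, -0.3008, 0.024], [0.4711, -0.2006, 0.024]] c [ 0.53572558 -0.24270786  0.024     ]
yaw ends 0.1347691489824597 0.10060661344616083
yaw ends 0.14026873249898947 0.10115315766030993
yaw side 0.13508874307579635 0.11657574955518414
yaw side 0.1397878467882992 0.1160209072926133
tin [[0.5561, -0.2006, 0.055], [0.5693, -0.2791, 0.055]] [ 0.5627 -0.2398  0.055 ] 0.16712318862635522 0.07963223882358234
tin [[0.5062, -0.2085, 0.055], [0.5211, -0.287, 0.055]] [ 0.5137 -0.2478  0.055 ] 0.1869923443263942 0.07984295870478005
seam [[0.5302998784780666, -0.2034512642938116, 0.031000000000000028], [0.5422965573967253, -0.2859109684365068, 0.031000000000000028]] [ 0.53629822 -0.24468112  0.031     ] 0.1444717445649082
[ 0.56761661 -0.22521932  0.48342099]
```

Run:
```python
from h import *
q=down(0.138); p=[0.536,-0.2437]
r.move_to([*p,0.16],q); r.move_l([*p,0.10],vel=0.08)
f0=np.array(telemetry.current_wrist_force())
g=r.move_l([*p,0.0795],vel=0.02,guard=3)
r.hold(0.2)
f=np.array(telemetry.current_wrist_force())-f0
print(g,np.round(telemetry.current_ee_pos(),4),np.round(f,2),"in tray frame x",f[0]*np.cos(.138)+f[1]*np.sin(.138),telemetry.current_torque(),telemetry.current_t())
```

```text
True [ 0.5363 -0.2436  0.0819] [1.07 0.83 7.27] in tray frame x 1.171355929875018 [ 0.0146518  -0.20552689  0.07088757] 12.025
```

Run:
```python
from h import *
p=np.array([0.536,-0.2437])+0.0008*np.array([np.cos(.138),np.sin(.138)])
r.move_l([*p,0.0815],vel=0.02); r.hold(0.2)
print(np.round(telemetry.current_ee_pos(),4),np.round(telemetry.current_wrist_force(),2))
gripper_to(0.094,f_grip=3); r.hold(0.2)
print(telemetry.current_opening(),np.round(telemetry.current_wrist_force(),2))
r.move_l([*p,0.19],vel=0.08)
c=p-0.06*np.array([np.cos(.138),np.sin(.138)])
r.move_l([*c,0.30],vel=0.2)
cal=look("w3",["tin"])
print(telemetry.current_t())
a=cv2.imread('pics/w3.png');cv2.imwrite('pics/w3c.png',cv2.resize(a[60:240,190:400],(770,660))[:600])
```

```text
[ 0.5368 -0.2436  0.0817] [ 1.27 -0.4   4.86]
0.09376482018150505 [-0.01  1.54  0.26]
tin [([0.5383, -0.2471, 0.0801], 0.75)]
15.5083
```

View pics/w3c.png

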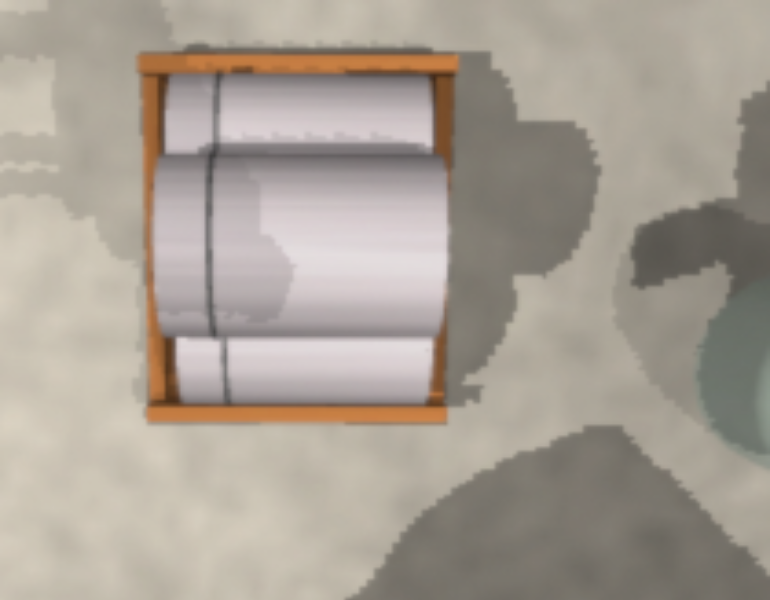

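The tin sits in the groove. The overhang past the base tins' ends is equal on both sides (about 17 px against 16 px, which is magnification), and its axis is parallel. Next is the knob.

Run:
```python
from h import *
yaw=.268; u=np.array([np.cos(yaw),np.sin(yaw),0]); q=down(yaw)
k=np.array([.526,.180,.140]); up=np.array([0,0,.006])
r.move_l([0.45,-0.20,0.33],vel=0.25)
r.move_to([*k[:2],0.25],q); gripper_to(0.07)
print(r.move_l(k+up,vel=0.06,guard=5))
f0=np.array(telemetry.current_wrist_force())
gripper_to(0.02,f_grip=30); r.hold(.1)
print(telemetry.current_opening(),np.round(telemetry.current_ee_pos(),4),np.round(np.array(telemetry.current_wrist_force())-f0,2))
look("w4",[])
print(telemetry.current_t())
a=cv2.imread('pics/w4.png');cv2.imwrite('pics/w4c.png',a)
```

```text
False
0.02666435861016248 [0.5258 0.1808 0.146 ] [-2.32  4.47 -0.96]
20.7583
```

View pics/w4c.png

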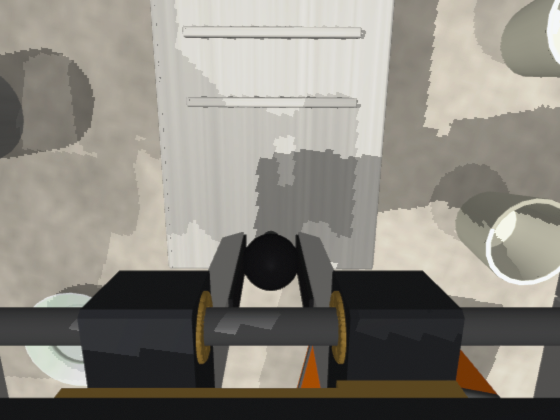

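The picture shows the ball at (271,262) between the fingers. The opening is 26.7 mm, slightly under 28. I'll check that the ball is centred on the pads before lifting.

Run:
```python
from h import *
cal=np.load("pics/w4_cal.npy",allow_pickle=True).item()
im=cv2.imread("pics/w4.png"); m=(im[225:300,225:318].max(2)<40).astype(np.uint8)
n,l,s,c=cv2.connectedComponentsWithStats(m); print(s[1:][s[1:,4]>100].tolist(),c[1:][s[1:,4]>100].tolist())
b=to_plane([[271,262]],cal,.14)[0]; e=np.array(telemetry.current_ee_pos()); d=b-e
u=np.array([np.cos(.268),np.sin(.268),0]); print("ball",b,"offset along canister x",d@u,"y",-d[0]*u[1]+d[1]*u[0],"fx",cal["fx"], "R", np.round(rot(cal["orientation"])[:,2],3))
```

```text
[[4, 7, 84, 68, 3388]] [[45.54368358913813, 39.8099173553719]]
ball [0.52646149 0.1810781  0.14      ] offset along canister x 0.000737973088483407 y 9.968209364364953e-05 fx 348.91227432358943 R [-0.229 -0.061 -0.972]
```

The ball is centred to within 1 mm, so the 26.7 mm is pad compliance. I'll lift along the arc.

Run:
```python
from h import *
yaw=.268; u=np.array([np.cos(yaw),np.sin(yaw),0]); up=np.array([0,0,.006])
b=np.array([.5262,.1809,.140]); h=b+.162*u; h[2]=.1
a0=np.arctan2(40,162); Rr=np.hypot(.162,.04)
for t in np.radians(np.arange(5,46,5)):
    p=h-Rr*np.cos(a0+t)*u+np.array([0,0,Rr*np.sin(a0+t)])
    r.move_l(p+up,vel=0.05)
    f=np.array(telemetry.current_wrist_force()); print(round(np.degrees(t)),np.round(f,1),round(telemetry.current_opening(),4))
    if np.linalg.norm(f)>25: print("stop");break
r.hold(.3); e=np.array(telemetry.current_ee_pos())-up; d=e-h
print("angle by tcp",np.degrees(np.arctan2(d[2],-d@u)-a0),np.hypot(d[2],d@u))
look("w5",["lid_knob"])
s=vision.snapshot("side"); cv2.imwrite("pics/s5.png",cv2.resize(s[90:300,190:470,::-1],(800,600)))
print([(np.round(x["at"],4).tolist(),x["score"]) for x in models.mark_of("lid_knob","side")],e,h)
print(telemetry.current_t())
```

```text
5 [-1.3  3.2 -2.1] 0.0265
10 [-2.5  3.3 -2.1] 0.0265
15 [-0.3  2.8 -2.1] 0.0266
20 [-2.8  2.  -2. ] 0.0264
25 [-1.4  2.  -3. ] 0.0265
30 [-0.6  2.6 -2.9] 0.0265
35 [-1.3  0.2 -4. ] 0.0266
40 [-1.1 -1.2 -2.4] 0.0269
45 [-2.  -1.8 -1.5] 0.0265
angle by tcp 44.94441049078542 0.16696119071056933
lid_knob [([0.5985, 0.1933, 0.2387], 0.68)]
[([0.2833, 0.0409, 0.1425], 0.91), ([0.5976, 0.199, 0.2429], 0.77), ([0.5322, -0.2433, -0.0017], 0.55), ([0.5323, 0.4374, 0.0012], 0.31)] [0.59912593 0.20062059 0.24283391] [0.68241699 0.22379814 0.1       ]
25.2333
```

View pics/s5.png

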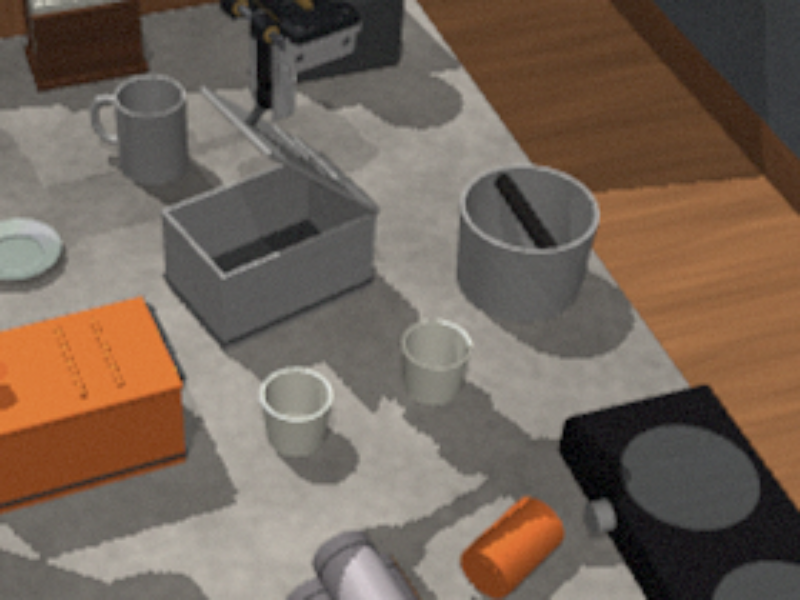

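View pics/w5.png

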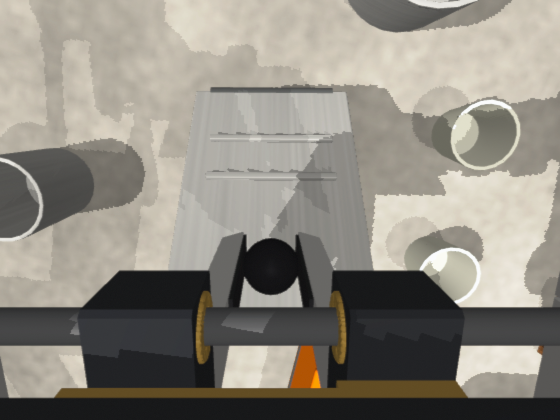

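The side view shows the lid open at roughly 45° with the knob gripped, and everything else undisturbed. In the wrist view the ball appears at row 266 against 262 before. I'll measure that slip properly.

Run:
```python
from h import *
from scipy.optimize import minimize_scalar
e=np.array(telemetry.current_ee_pos()); u=np.array([np.cos(.268),np.sin(.268),0])
h=np.array([.68242,.2238,.1]); a0=np.arctan2(40,162); Rr=np.hypot(.162,.04)
K=lambda t:h-Rr*np.cos(a0+t)*u+np.array([0,0,Rr*np.sin(a0+t)])
def proj(p,c):
    v=rot(c["orientation"]).T@(p-np.array(c["position"])); return np.array([c["fx"]*v[0]/v[2]+c["cx"],c["fy"]*v[1]/v[2]+c["cy"]])
for n,t in(("w4",0),("w5",np.pi/4)):
    g=cv2.imread(f"pics/{n}.png").max(2); c=np.load(f"pics/{n}_cal.npy",allow_pickle=True).item()
    # vertical extent of the ball near its middle column
    for x in (262,271,280):
        col=g[220:310,x]<45; i=np.where(col)[0]; print(n,x,i.min()+220,i.max()+220,end=" ; ")
    print("pred",proj(K(t),c), "per deg",proj(K(t+.01745),c)-proj(K(t),c))
```

```text
w4 262 235 309 ; w4 271 232 309 ; w4 280 236 309 ; pred [271.20623579 262.56306083] per deg [0.00115486 0.9345679 ]
w5 262 240 292 ; w5 271 239 293 ; w5 280 240 292 ; pred [270.5783181  263.06153119] per deg [ 0.00649099 -3.59143471]
```

The ball reads about 1° below 45°, from a small slip in the pads. I'll lift 1° more, check, and hand in.

Run:
```python
from h import *
e=np.array(telemetry.current_ee_pos()); u=np.array([np.cos(.268),np.sin(.268),0])
h=np.array([.68242,.2238,.1]); a0=np.arctan2(40,162); Rr=np.hypot(.162,.04); t=np.radians(46.1)
r.move_l(h-Rr*np.cos(a0+t)*u+np.array([0,0,Rr*np.sin(a0+t)+.006]),vel=0.03); r.hold(.5)
look("w6",[]); g=cv2.imread("pics/w6.png").max(2); i=np.where(g[220:310,262]<45)[0]+220; print("ball rows",i.min(),i.max())
d=np.array(telemetry.current_ee_pos())-[0,0,.006]-h; print(np.degrees(np.arctan2(d[2],-d@u)-a0),telemetry.current_opening(),np.round(telemetry.current_wrist_force(),1))
vision.snapshot("top")
print("tin",[(np.round(x["at"],3).tolist(),round(x["score"],2)) for x in models.mark_of("tin","top")])
c=vision.get_calibration("wrist"); k=h-Rr*np.cos(a0+np.pi/4)*u+np.array([0,0,Rr*np.sin(a0+np.pi/4)])
v=rot(c["orientation"]).T@(k-np.array(c["position"])); print("row for 45deg",c["fy"]*v[1]/v[2]+c["cy"])
r.sign_off(); print(telemetry.current_t())
```

```text
ball rows 240 292
46.08593655295128 0.026575909606724117 [-1.2 -4.4 -0.4]
tin [([0.54, -0.246, 0.074], 0.63)]
row for 45deg 267.05856968641433
the job is handed in; nothing more can be done
the job is handed in; nothing more can be done
```

The tin is off the canister's lid and in the groove on the two tray tins. The lid is up at about 45°, and I handed the job in with the gripper still holding the knob. The last clock reading was about 25 s, before the final 1° lift.

- **Tin:** I gripped it by its ends and lowered it slowly until it touched, shifted 0.8 mm to centre it, then let go. It touched at the height expected for a tin in the groove. The wrist picture showed it level between the two tins, with equal overhang at both ends (about 17 and 16 px). The last network reading was (0.540, -0.246, 0.074), against a tray centre of about (0.536, -0.244).
- **Lid:** I pinched the knob along the canister's y axis and lifted it along the hinge's arc.
    - **Slip:** At 45° by the arm's position, the picture showed the ball about 1° low in the pads, so I lifted 1° more.
    - **Final check:** The arm then read 46.1°. The ball was at image row 266, against 267 predicted for 45°, so the picture gives 45 to 45.5°, about a degree less than the arm's reading.
    - **Grip:** It was steady at 30 N, with under 6 N at the wrist.
- **Other things:** A side picture taken with the lid up showed the cups, saucer, jug, and orange canister and tin where they had been. I took no closer look at the sugar jar and tamper after placing the tin; the arm didn't touch them on any move.

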